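# Pack the bending die into its crate and pin the keeper bar on

## Task

In the wooden crate, slide the two tins apart, each to its own end, without lifting or tipping them, and lower the aluminium bending die (do not drop it) into the gap between them until it stands upright on the crate's floor. Then lower the steel keeper bar, grip upwards, over the two pins so that it rests flush on both ends of the crate. Leave everything else on the bench where it is.

Things in the scene. Friction and masses are not known exactly. Their poses are not given: they have to be found in the camera images.
- crate: Open wooden crate, fixed. Origin: centre of underside, y along its length. Inside 88 (x) x 206 (y) mm, floor top at z = 6. Side walls 8 mm thick, 40 mm high over the origin; end walls (y = +-103 to +-121) 79 mm high, 104 wide, each with an upright steel pin on top at x = 0, y = +-112: 10 mm diameter, 22 mm tall, upper 10 mm tapered to a 3 mm tip.
- crate_pin_mid (a point): Point midway between the two pins at the height of the end walls' tops: 79 mm above the crate's origin.
- square_tin: Closed rectangular tin, grey with a bare steel lid, 82 (x) x 54 (y) x 48 mm, 0.45 kg, standing in the crate at its -y end with its 54 mm side along the crate's length, some way off the end wall. Origin: centre of its underside.
- round_tin: Closed round tin, grey with a bare steel lid, 82 mm diameter, 56 mm high, 0.5 kg, standing in the crate at its +y end, some way off the end wall. Origin: centre of its underside. The gap between the two tins starts as 37 to 58 mm; with both tins at the end walls it is 70 mm.
- die: Aluminium bending die, 0.55 kg: foot 82 (x) x 64 (y) x 20 mm; on it a neck 40 (x) x 60 (y) mm up to z = 62; two lips on top along the neck's y edges up to z = 70. Origin: centre of the foot's underside. Grasp the neck across x (40 mm). In the crate its 64 mm side lies along the crate's length (its x along the crate's x, either way round).
- keeper: Dark steel keeper bar lying on the bench, 0.55 kg: plate 50 (x) x 260 (y) x 8 mm with a through hole of 13 mm diameter at x = 0, y = +-112, and an upright grip rib at its middle, 14 (x) x 80 (y) mm, from z = 8 to 42. Origin: centre of the plate's underside, z up. Fits either way round.
- dishing_block: Bystander: turned wooden block with a hollowed top, 82 mm diameter, 55 mm high, standing on the bench. Origin: centre of its underside.
- hammer: Bystander: hammer lying on the bench beyond the keeper bar.
- wrench: Bystander: wrench lying on the bench beyond the crate.
- brush: Bystander: hand brush lying at the right of the bench.
- mug: Bystander: steel cup, 76 mm diameter, 85 mm high, at the left of the bench. Origin: centre of its underside.
- oil_jar: Bystander: amber glass jar, 60 mm diameter, 90 mm high, at the left of the bench. Origin: centre of its underside.
- bar_end: Bystander: short steel round bar, 110 mm long, 32 mm diameter, lying near the crate on the robot's side.
Mind the look-alikes: they are no part of the job. What is shaped like the square_tin but blue is not meant. Leave any blue look-alike of the die alone.

How it is judged (in metres and radians):
On the way:
1. the die stands on the crate's floor between the two tins, the keeper bar not yet on (z of die in the frame of crate between 0.003 and 0.009 m and y of die in the frame of crate between -0.025 and -0.003 m and x of die in the frame of crate between -0.008 and 0.008 m and angle between each of die, square_tin, round_tin's own z axis and vertical below 0.06 rad and z of square_tin in the frame of crate between 0.003 and 0.009 m and z of round_tin in the frame of crate between 0.003 and 0.009 m and y of square_tin in the frame of crate below -0.066 m and y of round_tin in the frame of crate above 0.052 m and distance between keeper and crate_pin_mid above 0.03 m), for 0.2 s.
At the end, for the whole second after the job is handed in: Die (within 8 mm of centre line) and tins upright to 0.06 rad, undersides within 3 mm of the crate floor; die between the tins, each tin within 10 mm of its end wall; keeper grip up over both pins, within 2 mm of the end walls' tops, 0.03 rad level, 6 mm centred, 0.05 rad aligned; all at rest (z of die in the frame of crate between 0.003 and 0.009 m and y of die in the frame of crate between -0.025 and -0.003 m and x of die in the frame of crate between -0.008 and 0.008 m and angle between each of die, square_tin, round_tin's own z axis and vertical below 0.06 rad and z of square_tin in the frame of crate between 0.003 and 0.009 m and z of round_tin in the frame of crate between 0.003 and 0.009 m and y of square_tin in the frame of crate below -0.066 m and y of round_tin in the frame of crate above 0.052 m and z of keeper in the frame of crate between 0.077 and 0.081 m and angle between keeper's own z axis and vertical below 0.03 rad and horizontal distance between keeper and crate_pin_mid below 0.006 m and angle between the y axis of keeper and the y axis of crate, either way round below 0.05 rad and linear speed of each of die, keeper, square_tin, round_tin below 0.01 m/s); the robot touches nothing.
It fails at once if a bystander is moved by more than 30 mm (distance of any of dishing_block, hammer, wrench, brush, mug, oil_jar, bar_end from where it was at the start of the episode above 0.03 m).
It fails at once if a tin is tipped by more than 0.4 rad or lifted more than 30 mm off the crate's floor (angle between any of square_tin, round_tin's own z axis and vertical above 0.4 rad or z of any of square_tin, round_tin in the frame of crate above 0.036 m).
It fails at once if the die is dropped into the crate (faster than 0.7 m/s, less than 60 mm above the underside of the crate) (horizontal distance between die and crate below 0.06 m and z of die in the frame of crate below 0.06 m and linear speed of die above 0.7 m/s).
It fails at once if the keeper bar is dropped onto the crate (faster than 0.7 m/s, less than 50 mm above the end walls) (horizontal distance between keeper and crate_pin_mid below 0.03 m and z of keeper in the frame of crate below 0.129 m and linear speed of keeper above 0.7 m/s).
It also fails if it takes over 72 s, if anything falls off the work surface, if the arm or the gripper's body presses on something with over 40 N, if the wrist force passes 120 N, or if a joint passes its speed limit or range.

## Robot

A 7-joint arm with a two-finger parallel gripper is mounted at the origin on the work surface. World frame = base frame: x ahead of the robot, y to its left, z up, the work surface at z = 0. Lengths are in m, angles in degrees, forces in N, time in s.
With the tool pointing down it reaches from about 0.4 to 0.875 m from the base axis. Payload 6.5 kg.
Tool frame: the origin (TCP) lies at the very end of the fingers, on their centre line; the grasp point (between the pads) lies r.grip_point_offset behind it (r.grip_point_offset is the distance from the TCP to the grasp point, in m); z points along the fingers, y is the line along which they close (so a half turn about z gives the same grasp; the last joint's range is limited). The gripper opens to 88 mm and grips with 3 to 60 N. Pads are 18 mm wide; open, the fingers measure 123 mm over their backs; the gripper's body (75 mm by 187 mm) begins 45 mm behind the grasp point.
Start: joints at [73.384, 30.733, -0.252, 88.115, 0.149, 61.152, -4.079], TCP at [0.144, -0.634, 0.218] pointing down, gripper open.
Joint ranges: [-154.64, 154.64], [-21.42, 123.67], [-72.66, 72.17], [13.99, 137.28], [-74.86, 254.86], [10.95, 109.41], [-158.01, 158.01]. Speed limits (degrees/s): [136.94, 136.94, 180, 180, 180, 180, 180].

## Interface

Orientations are given as [roll, pitch, yaw] about the fixed x, y, z axes, in that order (R = Rz(yaw) Ry(pitch) Rx(roll)).
In Python, from bench import r gives the robot as it stands.
- The arm moves only by the shell command python3 -m inch 'ROWS' [OPENING]. ROWS is a JSON object of lists of equal length, an entry for each row: "delta_pos": the shift along the tool's x, y, z as a fraction of full scale, a list of three; "yaw": the turn about the tool's z as a fraction of full scale. A call has 1 to 12 rows; each row shifts and turns the commanded pose from where the row before left it, along the tool's axes as they then stand; what a row does not reach is not made up. Full scale, the value 1, is 300 mm for a shift and 0.1 rad for a turn. A row lasts 1/12 s, in which the tool goes at most 41.7 mm and 7.16 degrees, less where a joint would pass 70% of its speed; a pose out of reach is approached as far as the arm can. A call with a number of a shift or a turn outside -1 to 1 is refused whole. A call with a gripper value outside its range is refused whole. OPENING is the opening in per cent of the stroke, from 0 (shut) to 100 (fully open), set as the call begins (- or left out, the last holds). The fingers move at their own pace and stop on an object; the grip force is fixed at half the most. Time passes only in rows, so rows that do not move let the fingers close. It gives the time, the measured TCP pose, the force, the opening and the grip force at its end, in the units of the state.
- r.get_state(): the state, without advancing time (a new reading comes with each control period).
- r.grab_frame(name): name is "side" or "top" or "wrist"; returns a dict with "image" (384x512x3 uint8, red, green, blue), "z_map" (384x512 float32, m along the optical axis (not along the pixel's ray), 0 where there is no reading), "K" (3x3 intrinsics, pixels), "eye" and "orientation" of the camera in the world; the wrist camera has in their place "tool_from_camera" (4x4, takes a point from camera to tool coordinates, whose origin is the TCP and whose axes are the flange's). Camera axes: x right, y up, looking along -z (the intrinsics and any distortion apply to the point x, -y, -z); pixel columns grow to the right and rows downward; lengths in m; the calibration is good to about 2 mm. A picture is of the moment at which its call begins: read the wrist's pose just before it.
- r.close_job(): hands the job in; it is judged then, once.
Trained networks look in a picture, given as the dict that the camera call returned (one of the last four; its "shot" number tells which), for a name from the list of things; names that differ only in an ending like _2 or _b are one class to them, and where a whole thing is asked for, a point or a joint stands for the part that bears it (a point fixed in the world has none). Each returns a list of dicts, best first, with "confidence" (0 to 1); they miss things now and then, are a little off and sometimes report something else, mostly with a low value. They report only what shows in the picture. A call takes as long as a camera call. They do not tell look-alikes from the thing itself.
- r.boxes_of(picture, query): "rect" ([left, top, right, bottom] in pixels, round what is visible of it).
- r.landmark_of(picture, query): "xy" ([column, row] in pixels: a listed point, or the origin of a listed thing).
The state is a dict: "clock": time; "q": joint angles; "joint_velocities": joint speeds; "joint_torque": joint torques, N m; "tool_pos": TCP position; "tool_rot": TCP orientation; "ft_force": force on the tool from outside, world axes, zero at the start; "torque": the same for the moment, N m; "width": finger opening in m; "finger_force": force on a finger pad.
Only numpy, scipy, OpenCV 4.12 (cv2) and the standard library are available. Lean on these libraries where they do the work, as an engineer would, in place of code of your own. Each camera call takes 0.05 s, during which the arm holds its last target. There are 200 camera calls.

## Working session

There is one attempt and no reset: what is moved stays moved. The work goes in short steps, Python scripts to look and compute and a shell command to move; the robot and the scene stay as the last step left them, time stands still between calls to the robot, and variables do not carry over. Pictures are saved under pics/ and viewed, at most 11 in all, crops included, and the job is handed in when it is done.

```bash
mkdir -p pics; ls; cat > h.py <<'E'
import numpy as np, cv2
from bench import r
from scipy.spatial.transform import Rotation as Ro
def shot(n,name=None):
    s=r.get_state(); f=r.grab_frame(n)
    if n=='wrist':
        T=np.eye(4);T[:3,:3]=Ro.from_euler('xyz',s['tool_rot'],degrees=True).as_matrix();T[:3,3]=s['tool_pos'];f['T']=T@np.array(f['tool_from_camera'])
    else:
        T=np.eye(4);o=np.array(f['orientation'])
        T[:3,:3]=o if o.shape==(3,3) else Ro.from_euler('xyz',o,degrees=True).as_matrix();T[:3,3]=f['eye'];f['T']=T
    if name: cv2.imwrite('pics/'+name,f['image'][:,:,::-1])
    return f
def cloud(f):
    K=np.array(f['K']);z=f['z_map'];v,u=np.mgrid[:z.shape[0],:z.shape[1]]
    p=np.stack([(u-K[0,2])/K[0,0]*z,-(v-K[1,2])/K[1,1]*z,-z],-1)
    return p@f['T'][:3,:3].T+f['T'][:3,3]
E
python3 - <<'E'
from h import *
s=r.get_state();print({k:np.round(v,3) for k,v in s.items()},r.grip_point_offset)
f=shot('top','top.png');P=cloud(f);print({k:v for k,v in f.items() if k not in('image','z_map')})
for n in 'crate square_tin round_tin die keeper dishing_block bar_end'.split():
    for b in r.boxes_of(f,n)[:3]:
        x0,y0,x1,y1=map(int,b['rect']);print(n,round(b['confidence'],2),[x0,y0,x1,y1],P[(y0+y1)//2,(x0+x1)//2].round(3))
shot('side','side.png')
E
```

```text
pics
{'clock': np.float64(0.0), 'q': array([73.383, 30.779, -0.256, 88.172,  0.15 , 61.149, -4.08 ]), 'joint_velocities': array([ 0.008, -0.002, -0.102,  0.023, -0.034,  0.04 , -0.024]), 'joint_torque': array([-0.0000e+00, -5.7098e+01,  9.9100e-01, -2.5161e+01, -5.6000e-02,
        1.8000e-02,  0.0000e+00]), 'tool_pos': array([ 0.144, -0.633,  0.217]), 'tool_rot': array([-1.799e+02,  8.000e-03,  1.283e+01]), 'ft_force': array([ 0.148, -0.339,  0.487]), 'torque': array([ 0.044, -0.045,  0.034]), 'finger_force': np.float64(0.0), 'width': np.float64(0.088)} 0.0187
{'K': array([[410.3437682 ,   0.        , 264.5555022 ],
       [  0.        , 410.3437682 , 183.85193281],
       [  0.        ,   0.        ,   1.        ]]), 'eye': array([0.38064892, 0.04704628, 1.39413808]), 'orientation': array([  7.00114824,  -1.30283323, -88.35948587]), 'shot': 1, 'T': array([[ 0.02862106,  0.99205755, -0.12248534,  0.38064892],
       [-0.99933171,  0.03118523,  0.01906849,  0.04704628],
       [ 0.02273677,  0.12185772,  0.99228712,  1.39413808],
       [ 0.        ,  0.        ,  0.        ,  1.        ]])}
crate 0.91 [169, 166, 247, 204] [0.542 0.212 0.009]
square_tin 0.58 [218, 171, 237, 193] [0.548 0.145 0.059]
square_tin 0.58 [258, 154, 285, 179] [0.606 0.002 0.054]
round_tin 0.61 [178, 173, 207, 200] [0.531 0.257 0.063]
round_tin 0.28 [218, 172, 237, 196] [0.541 0.144 0.056]
round_tin 0.15 [213, 130, 259, 138] [0.722 0.124 0.007]
die 0.97 [335, 248, 359, 274] [ 0.304 -0.25   0.064]
die 0.61 [328, 205, 355, 234] [ 0.438 -0.231  0.058]
die 0.56 [298, 147, 373, 182] [ 0.622 -0.213  0.041]
keeper 0.89 [296, 149, 374, 180] [ 0.622 -0.213  0.041]
dishing_block 0.61 [280, 197, 306, 224] [ 0.463 -0.075  0.049]
bar_end 0.81 [233, 228, 268, 244] [0.374 0.064 0.034]
```

View pics/top.png

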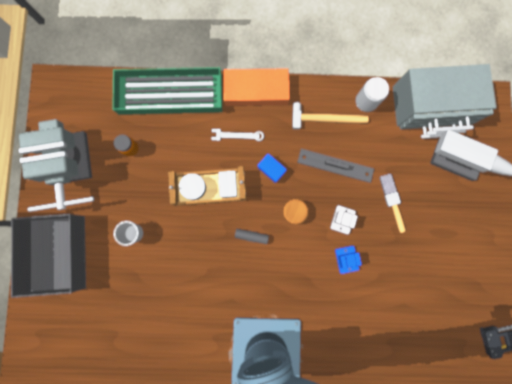

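View pics/side.png

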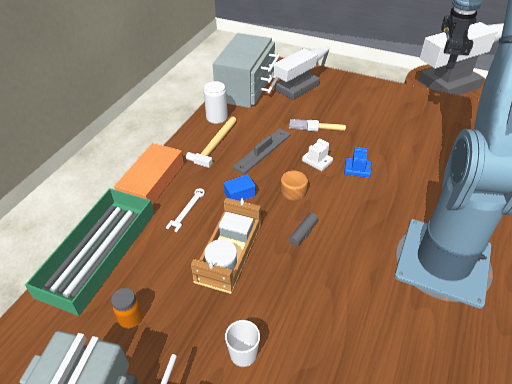

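The white piece at top-view pixel (343,219) is the die; the blue one at (348,260) is the look-alike. The tins in the crate are at (229,183) and (191,186); the blue box at (272,167) and the dishing block at (295,211) aren't part of the job. The keeper is at (335,165).

```bash
cat >> h.py <<'E'
def fit(P,zlo,zhi,c,rad):
    m=(P[...,2]>zlo)&(P[...,2]<zhi)&(np.hypot(P[...,0]-c[0],P[...,1]-c[1])<rad)
    q=P[m]; 
    if len(q)<5: return len(q)
    (x,y),(w,h),a=cv2.minAreaRect((q[:,:2]*1000).astype(np.float32))
    if w<h: w,h,a=h,w,a+90   # a = angle of long axis
    return len(q),np.round([x,y],1),'long/short',round(w,1),round(h,1),'ang',round((a+90)%180-90,1) if a%180!=90 else 90,'z',np.median(q[:,2]).round(4)
E
python3 - <<'E'
from h import *
f=shot('top');P=cloud(f)
cv2.imwrite('pics/crop.png',cv2.resize(f['image'][130:280,160:390,::-1],(782,510),interpolation=cv2.INTER_CUBIC))
print('die',fit(P,.052,.09,(.43,-.2),.06));print('die foot',fit(P,.008,.09,(.43,-.2),.07))
print('keeper plate',fit(P,.004,.016,(.615,-.19),.16));print('rib',fit(P,.03,.06,(.615,-.19),.08))
print('crate ends',fit(P,.071,.088,(.55,.2),.17));print('crate all',fit(P,.025,.12,(.55,.2),.16))
print('end-',fit(P,.071,.088,(.55,.1),.07));print('end+',fit(P,.071,.088,(.55,.31),.07))
print('pins',fit(P,.09,.11,(.55,.2),.17))
print('sq',fit(P,.047,.058,(.55,.145),.05));print('rd',fit(P,.057,.067,(.54,.25),.06))
E
```

```text
die (173, array([ 441.5, -239.3]), 'long/short', 48.1, 39.1, 'ang', 73.0, 'z', np.float64(0.064))
die foot (441, array([ 441. , -243.8]), 'long/short', 82.7, 61.3, 'ang', -16.2, 'z', np.float64(0.0499))
keeper plate (1410, array([ 616.9, -192.2]), 'long/short', 316.6, 303.9, 'ang', 55.3, 'z', np.float64(0.0069))
rib (110, array([ 625.7, -219.7]), 'long/short', 78.7, 15.6, 'ang', 76.9, 'z', np.float64(0.0412))
crate ends (365, array([535.7, 209.5]), 'long/short', 242.6, 103.9, 'ang', -83.8, 'z', np.float64(0.0789))
crate all (1777, array([536. , 209.1]), 'long/short', 243.8, 105.4, 'ang', -83.9, 'z', np.float64(0.0592))
end- (171, array([547.9,  97.9]), 'long/short', 103.9, 18.0, 'ang', 6.2, 'z', np.float64(0.0791))
end+ (176, array([531.8, 290.9]), 'long/short', 94.7, 78.9, 'ang', 7.0, 'z', np.float64(0.0789))
pins (12, array([536.5, 207.5]), 'long/short', 227.6, 7.4, 'ang', -83.9, 'z', np.float64(0.0957))
sq (367, array([544.5, 144.5]), 'long/short', 82.9, 55.0, 'ang', 5.8, 'z', np.float64(0.0543))
rd (474, array([531. , 259.4]), 'long/short', 81.0, 80.0, 'ang', 46.9, 'z', np.float64(0.0627))
```

View pics/crop.png

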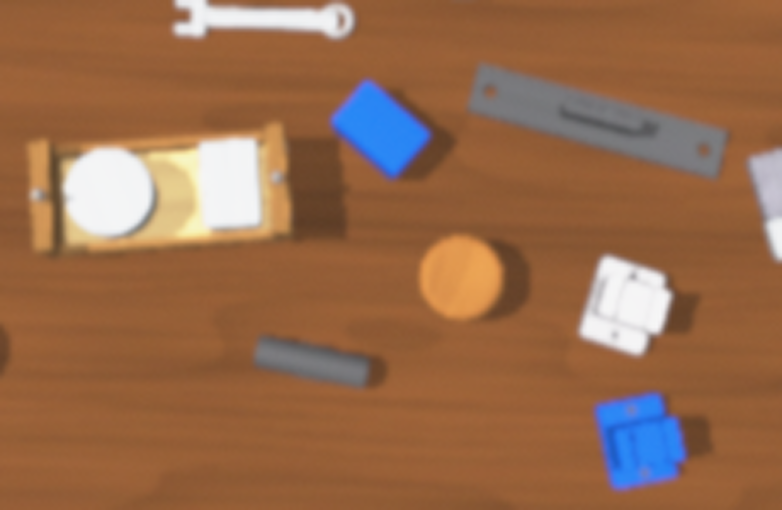

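The crop confirms it: the white die is at crop pixel (625,305) and the blue one at (640,440). The grey square tin (230,183) and round tin (108,192) are in the crate, and the keeper is at (600,120). The fitted sizes match the description. The crate is centred at (0.536, 0.209) with yaw 6.1°.

```bash
cat >> h.py <<'E'
C=np.array([.536,.2092]);CY=np.radians(6.1)
def crate(x,y): # crate->world
    return C+x*np.array([np.cos(CY),np.sin(CY)])+y*np.array([-np.sin(CY),np.cos(CY)])
def go(p,z=None,yaw=None):
    s=r.get_state();d=np.zeros(3);d[:2]=np.array(p)-s['tool_pos'][:2]
    if z is not None: d[2]=z-s['tool_pos'][2]
    cy=s['tool_rot'][2];R=Ro.from_euler('xyz',[180,0,cy],degrees=True)
    print('tool frac',(R.inv().apply(d)/.3).round(3),'yaw rows',None if yaw is None else round(-np.radians(yaw-cy)/.1,2))
E
python3 -m inch '{"delta_pos":[[0,0,0],[0,0,0],[0,0,0],[0,0,0],[0,0,0],[0,0,0],[0,0,0],[0,0,0],[0,0,0],[0,0,0],[0,0,0],[0,0,0]],"yaw":[-1,-1,-1,-1,-1,-1,-1,-1,-1,-1,-1,-1]}' 0
python3 -m inch '{"delta_pos":[[0,0,0],[0,0,0],[0,0,0],[0,0,0],[0,0,0]],"yaw":[-0.9,-0.9,-0.73,0,0]}'
python3 -c "
from h import *
print(crate(0,-.0145));go(crate(0,-.0145),.218,96.1)"
```

```text
clock: 1.5
tool_pos: [0.1442, -0.6338, 0.2183]
tool_rot: [-180.0, 0.0, 81.9]
ft_force: [-0.4, 0.6, 0.2]
width: 0.0104
finger_force: 0.0
clock: 1.92
tool_pos: [0.1441, -0.6338, 0.2183]
tool_rot: [180.0, -0.0, 95.9]
ft_force: [-0.2, -0.1, 0.4]
width: 0.0006
finger_force: 0.0
[0.53754083 0.1947821 ]
tool frac [2.612e+00 1.590e+00 1.000e-03] yaw rows -0.03
```

```bash

python3 -m inch '{"delta_pos":[[0.1,0.061,0],[0.1,0.061,0],[0.1,0.061,0],[0.1,0.061,0],[0.1,0.061,0],[0.1,0.061,0],[0.1,0.061,0],[0.1,0.061,0],[0.1,0.061,0],[0.1,0.061,0],[0.1,0.061,0],[0.1,0.061,0]],"yaw":[0,0,0,0,0,0,0,0,0,0,0,0]}'
python3 -m inch '{"delta_pos":[[0.1,0.061,0],[0.1,0.061,0],[0.1,0.061,0],[0.1,0.061,0],[0.1,0.061,0],[0.1,0.061,0],[0.1,0.061,0],[0.1,0.061,0],[0.1,0.061,0],[0.1,0.061,0],[0.1,0.061,0],[0.1,0.061,0]],"yaw":[0,0,0,0,0,0,0,0,0,0,0,0]}'
python3 -m inch '{"delta_pos":[[0.1,0.061,0],[0.1,0.061,0],[0,0,0],[0,0,0],[0,0,0]],"yaw":[0,0,0,0,0]}'
python3 - <<'E'
from h import *
go(crate(0,-.0145),.03,96.1)
f=shot('wrist','w1.png');P=cloud(f)
print('ends',fit(P,.071,.088,C,.17));print('sq',fit(P,.047,.058,(.55,.145),.05));print('rd',fit(P,.057,.067,(.531,.26),.06))
print('end-',fit(P,.071,.088,(.547,.1),.07));print('end+',fit(P,.071,.088,(.524,.32),.07))
E
```

```text
clock: 2.92
tool_pos: [0.325, -0.2511, 0.2186]
tool_rot: [180.0, 0.0, 95.9]
ft_force: [1.0, -0.6, -0.2]
width: 0.0005
finger_force: 0.0
clock: 3.92
tool_pos: [0.5054, 0.1302, 0.2183]
tool_rot: [180.0, 0.0, 95.9]
ft_force: [-0.1, -0.4, -0.3]
width: 0.0006
finger_force: 0.0
clock: 4.33
tool_pos: [0.5345, 0.1914, 0.218]
tool_rot: [-180.0, 0.1, 96.0]
ft_force: [-0.1, -0.9, -0.3]
width: 0.0012
finger_force: 0.0
tool frac [0.01  0.011 0.627] yaw rows -0.02
ends (2384, array([522.7, 320. ]), 'long/short', 103.9, 18.1, 'ang', 6.2, 'z', np.float64(0.0784))
sq (2910, array([544.4, 139.5]), 'long/short', 82.9, 66.3, 'ang', 5.2, 'z', np.float64(0.0538))
rd (5222, array([530.2, 265. ]), 'long/short', 94.0, 82.6, 'ang', -84.0, 'z', np.float64(0.062))
end- 0
end+ (2384, array([522.7, 320. ]), 'long/short', 103.9, 18.1, 'ang', 6.2, 'z', np.float64(0.0784))
```

View pics/w1.png

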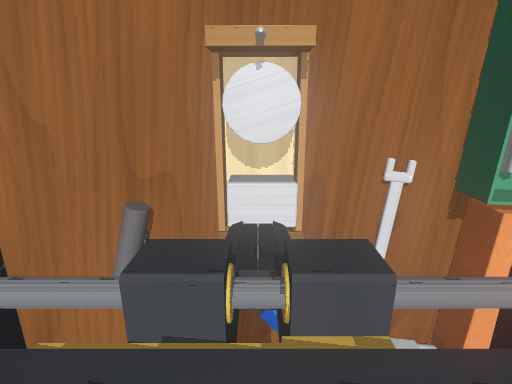

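The wrist view shows the round tin at (262,102) and the square tin at (262,200), with a clear gap between them at (262,165). The fit agrees with the top view, so I'm descending into the gap and pushing.

```bash

python3 -m inch '{"delta_pos":[[0.01,0.008,0.1],[0,0,0.1],[0,0,0.1],[0,0,0.1],[0,0,0.1],[0,0,0.1],[0,0,0.04],[0,0,0.03],[0,0,0],[0,0,0]],"yaw":[0,0,0,0,0,0,0,0,0,0]}'
python3 -m inch '{"delta_pos":[[-0.012,0,0],[-0.012,0,0],[-0.012,0,0],[-0.012,0,0],[-0.012,0,0],[-0.008,0,0],[-0.006,0,0],[-0.004,0,0],[0,0,0],[0,0,0]],"yaw":[0,0,0,0,0,0,0,0,0,0]}'
python3 -c "
from h import *
go(crate(0,-.040))"
```

```text
clock: 5.22
tool_pos: [0.5377, 0.1953, 0.0184]
tool_rot: [179.9, -0.0, 96.0]
ft_force: [0.2, -0.2, 0.4]
width: 0.0001
finger_force: 0.0
clock: 6.05
tool_pos: [0.5395, 0.1722, 0.0173]
tool_rot: [180.0, -0.0, 96.1]
ft_force: [0.0, 2.8, 1.1]
width: 0.0003
finger_force: 1.2
tool frac [-0.01   0.001  0.   ] yaw rows None
```

```bash

python3 -m inch '{"delta_pos":[[-0.004,0,0],[-0.004,0,0],[-0.002,0,0],[0,0,0],[0,0,0]],"yaw":[0,0,0,0,0]}'
python3 -m inch '{"delta_pos":[[-0.003,0,0],[0,0,0],[0,0,0]],"yaw":[0,0,0]}'
python3 -c "
from h import *
go(crate(0,.012))"
```

```text
clock: 6.47
tool_pos: [0.5395, 0.171, 0.0173]
tool_rot: [180.0, -0.1, 96.1]
ft_force: [0.1, 5.8, 0.7]
width: 0.0007
finger_force: 3.2
clock: 6.72
tool_pos: [0.5395, 0.171, 0.0174]
tool_rot: [180.0, -0.2, 96.2]
ft_force: [0.9, 9.0, -2.1]
width: 0.0003
finger_force: 4.1
tool frac [0.168 0.002 0.   ] yaw rows None
```

The force rises with no travel, so the square tin is at its end wall. Now pushing the round tin the other way.

```bash

python3 -m inch '{"delta_pos":[[0.02,0,0],[0.02,0,0],[0.02,0,0],[0.02,0,0],[0.016,0,0],[0.016,0,0],[0.016,0,0],[0.014,0,0],[0.012,0,0],[0.01,0,0],[0,0,0],[0,0,0]],"yaw":[0,0,0,0,0,0,0,0,0,0,0,0]}'
python3 -m inch '{"delta_pos":[[0.003,0,0],[0.003,0,0],[0,0,0],[0,0,0]],"yaw":[0,0,0,0]}'
python3 -m inch '{"delta_pos":[[0.003,0,0],[0,0,0],[0,0,0]],"yaw":[0,0,0]}'
python3 -c "
from h import *
go(crate(0,.012))"
```

```text
clock: 7.72
tool_pos: [0.5346, 0.2174, 0.0173]
tool_rot: [180.0, -0.0, 96.1]
ft_force: [1.1, -1.0, 0.1]
width: 0.0007
finger_force: 0.6
clock: 8.05
tool_pos: [0.5344, 0.2186, 0.0173]
tool_rot: [-180.0, 0.0, 96.1]
ft_force: [1.5, -3.0, 0.7]
width: 0.0004
finger_force: 1.6
clock: 8.3
tool_pos: [0.5342, 0.22, 0.0173]
tool_rot: [-180.0, -0.0, 96.1]
ft_force: [0.7, -3.2, 0.3]
width: 0.0007
finger_force: 1.3
tool frac [0.004 0.002 0.   ] yaw rows None
```

```bash

python3 -m inch '{"delta_pos":[[0.003,0,0],[0,0,0],[0,0,0]],"yaw":[0,0,0]}'
python3 -m inch '{"delta_pos":[[0.003,0,0],[0,0,0],[0,0,0]],"yaw":[0,0,0]}'
python3 -m inch '{"delta_pos":[[0.003,0,0],[0,0,0],[0,0,0]],"yaw":[0,0,0]}'
```

```text
clock: 8.55
tool_pos: [0.5342, 0.2205, 0.0173]
tool_rot: [-180.0, 0.0, 96.1]
ft_force: [1.4, -3.9, 1.3]
width: 0.0001
finger_force: 1.9
clock: 8.8
tool_pos: [0.5342, 0.2206, 0.0172]
tool_rot: [-180.0, 0.1, 96.0]
ft_force: [1.1, -5.7, 1.4]
width: 0.0007
finger_force: 2.9
clock: 9.05
tool_pos: [0.5342, 0.2206, 0.0172]
tool_rot: [-180.0, 0.2, 96.0]
ft_force: [0.5, -8.1, 2.9]
width: 0.0004
finger_force: 3.7
```

```bash

python3 -m inch '{"delta_pos":[[-0.02,0,0],[-0.02,0,0],[0,0,-0.07],[0,0,-0.12],[0,0,-0.12],[0,0,-0.12],[0,0,-0.12],[0,0,-0.12],[0,0,0],[0,0,0],[0,0,0]],"yaw":[0,0,0,0,0.5,0.9,0.9,0.9,0.69,0,0]}' 100
python3 -c "
from h import *
go((.416,-.328),.218,73.8)"
```

```text
clock: 9.97
tool_pos: [0.5349, 0.2108, 0.218]
tool_rot: [-180.0, -0.0, 73.9]
ft_force: [0.1, 0.2, -0.8]
width: 0.0717
finger_force: 0.0
tool frac [-1.836  0.116  0.   ] yaw rows 0.03
```

```bash

python3 -m inch '{"delta_pos":[[-0.115,0.007,0],[-0.115,0.007,0],[-0.115,0.007,0],[-0.115,0.007,0],[-0.115,0.007,0],[-0.115,0.007,0],[-0.115,0.007,0],[-0.115,0.007,0],[-0.115,0.007,0],[-0.115,0.007,0],[-0.115,0.007,0],[-0.115,0.007,0]],"yaw":[0,0,0,0,0,0,0,0,0,0,0,0]}' 100
python3 -m inch '{"delta_pos":[[-0.115,0.007,0],[-0.115,0.007,0],[-0.115,0.007,0],[-0.11,0.007,0],[0,0,0],[0,0,0]],"yaw":[0,0,0,0,0,0]}'
python3 - <<'E'
from h import *
f=shot('wrist','w2.png');P=cloud(f)
print('top',fit(P,.055,.09,(.441,-.243),.05));print('lips',fit(P,.066,.09,(.441,-.243),.05));print('all',fit(P,.01,.09,(.441,-.243),.065));print('foot',fit(P,.012,.026,(.441,-.243),.065))
E
```

```text
clock: 10.97
tool_pos: [0.4422, -0.195, 0.2167]
tool_rot: [-179.8, -0.0, 74.0]
ft_force: [1.3, -0.8, 0.3]
width: 0.0883
finger_force: 0.0
clock: 11.47
tool_pos: [0.4122, -0.3284, 0.2164]
tool_rot: [-179.8, -0.1, 73.7]
ft_force: [0.4, 0.0, 0.1]
width: 0.0883
finger_force: 0.0
top (2480, array([ 439.1, -246. ]), 'long/short', 59.9, 39.5, 'ang', 73.8, 'z', np.float64(0.0625))
lips (1162, array([ 438.9, -246. ]), 'long/short', 59.8, 39.3, 'ang', 73.6, 'z', np.float64(0.0692))
all (4241, array([ 438.8, -246.6]), 'long/short', 82.3, 63.1, 'ang', -16.3, 'z', np.float64(0.0609))
foot (1761, array([ 438.8, -246.6]), 'long/short', 82.3, 63.1, 'ang', -16.3, 'z', np.float64(0.0192))
```

View pics/w2.png

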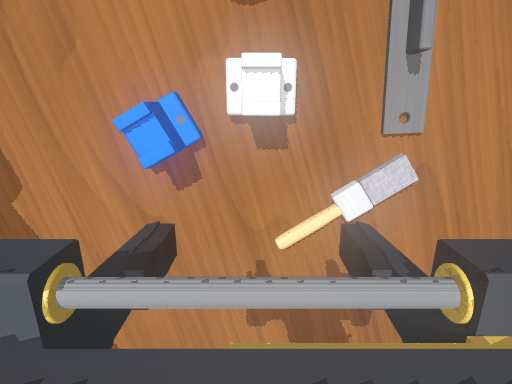

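The white die is at (262,87), well clear of the blue one at (160,130). The fitted centre is (0.439, -0.246), its size is right, and it's aligned with the tool.

```bash

python3 -c "
from h import *
go((.439,-.246),.04,73.75)"
```

```text
tool frac [0.282 0.008 0.589] yaw rows 0.01
```

```bash

python3 -m inch '{"delta_pos":[[0.1,0.008,0],[0.1,0,0],[0.082,0,0.05],[0,0,0.1],[0,0,0.1],[0,0,0.1],[0,0,0.1],[0,0,0.08],[0,0,0.04],[0,0,0.019],[0,0,0],[0,0,0]],"yaw":[0,0,0,0,0,0,0,0,0,0,0,0]}'
python3 -m inch '{"delta_pos":[[0,0,0],[0,0,0],[0,0,0],[0,0,0],[0,0,0],[0,0,0],[0,0,0],[0,0,0],[0,0,0]],"yaw":[0,0,0,0,0,0,0,0,0]}' 0
python3 -m inch '{"delta_pos":[[0,0,-0.03],[0,0,-0.06],[0,0,-0.1],[0,0,-0.1],[0,0,-0.1],[0,0,-0.1],[0,0,-0.1],[0,0,0],[0,0,0]],"yaw":[0,0,0,0,-0.5,-0.8,-0.9,-0.9,-0.8]}'
python3 -m inch '{"delta_pos":[[0,0,0],[0,0,0]],"yaw":[0,0]}'
python3 -c "
from h import *
go((.5369,.1958),.218,96.1)"
```

```text
clock: 12.52
tool_pos: [0.4405, -0.2464, 0.0424]
tool_rot: [179.9, -0.0, 73.9]
ft_force: [-0.2, -1.3, 0.4]
width: 0.0881
finger_force: 0.0
clock: 13.27
tool_pos: [0.4401, -0.2469, 0.0421]
tool_rot: [180.0, 0.0, 73.8]
ft_force: [-1.4, 0.5, 5.5]
width: 0.0299
finger_force: 2.9
clock: 14.02
tool_pos: [0.4409, -0.2473, 0.2212]
tool_rot: [179.8, 0.2, 96.4]
ft_force: [0.3, -0.3, -0.5]
width: 0.0003
finger_force: 0.0
clock: 14.18
tool_pos: [0.4395, -0.2467, 0.2188]
tool_rot: [-180.0, -0.0, 96.0]
ft_force: [-0.4, 0.4, -0.2]
width: 0.0002
finger_force: 0.0
tool frac [1.433 0.477 0.003] yaw rows -0.02
```

The grasp failed: the width read 0.030 and then shut completely. I need to look.

```bash

python3 - <<'E'
from h import *
f=shot('wrist','w3.png')
f=shot('top');P=cloud(f)
print('top',fit(P,.055,.09,(.441,-.243),.06));print('all',fit(P,.01,.09,(.441,-.243),.075))
g=shot('side')
a=cv2.resize(f['image'][180:290,290:400],(550,550));b=cv2.resize(g['image'][120:200,280:390],(550,400))
w=cv2.imread('pics/w3.png')
o=np.zeros((600,800,3),np.uint8);o[:384,:400]=cv2.resize(w,(400,384));o[:400,400:]=cv2.resize(a,(400,400))[:,:,::-1];o[400:600,:275]=cv2.resize(b,(275,200))[:,:,::-1]
cv2.imwrite('pics/w3c.png',o)
E
```

```text
top (234, array([ 439.9, -244.9]), 'long/short', 60.4, 39.3, 'ang', 72.7, 'z', np.float64(0.0649))
all (505, array([ 438.4, -240.9]), 'long/short', 88.7, 70.8, 'ang', -15.4, 'z', np.float64(0.0389))
```

View pics/w3c.png

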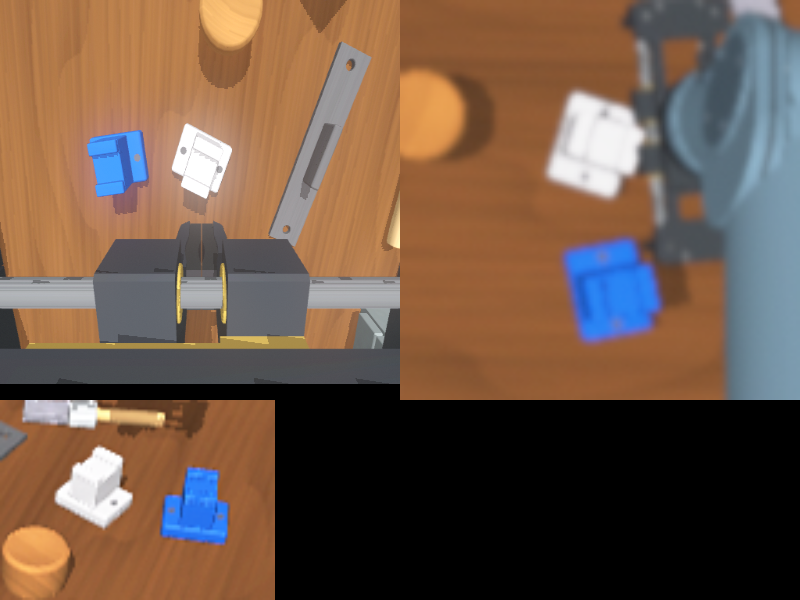

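```bash

python3 -m inch '{"delta_pos":[[0,0,0],[0,0,0],[0,0,0],[0,0,0],[0,0,0],[0,0,0],[0,0,0],[0,0,0]],"yaw":[0.9,0.9,0.9,0.9,0.27,0,0,0]}' 100
python3 - <<'E'
from h import *
f=shot('wrist');P=cloud(f)
for a,b in ((.006,.018),(.018,.03),(.03,.045),(.045,.055),(.055,.066),(.066,.09)): print(a,fit(P,a,b,(.441,-.243),.07))
m=(abs(P[...,0]-.44)<.06)&(abs(P[...,1]+.245)<.06)&(P[...,2]>.055);q=P[m]
print(len(q)); go((.439,-.246),.026,73.8)
print(r.get_state()['tool_pos'],r.get_state()['tool_rot'])
E
```

```text
clock: 15.0
tool_pos: [0.4397, -0.2467, 0.2185]
tool_rot: [-180.0, -0.0, 74.1]
ft_force: [0.2, -0.3, -0.9]
width: 0.0512
finger_force: 0.0
0.006 (265, array([ 439.2, -245.6]), 'long/short', 82.0, 62.9, 'ang', -16.5, 'z', np.float64(0.0169))
0.018 (1358, array([ 439.2, -245.6]), 'long/short', 79.9, 61.9, 'ang', -15.9, 'z', np.float64(0.0193))
0.03 (44, array([ 447.3, -217.6]), 'long/short', 38.2, 0.7, 'ang', -16.5, 'z', np.float64(0.0366))
0.045 (46, array([ 447. , -217.4]), 'long/short', 37.7, 0.6, 'ang', -16.0, 'z', np.float64(0.0523))
0.055 (1063, array([ 441.3, -239.9]), 'long/short', 46.8, 39.1, 'ang', 73.2, 'z', np.float64(0.0614))
0.066 (923, array([ 439. , -246.2]), 'long/short', 59.3, 39.9, 'ang', 73.5, 'z', np.float64(0.0692))
62355
tool frac [ 0.002 -0.003  0.642] yaw rows 0.04
[ 0.43972063 -0.24676358  0.21853955] [-1.79989611e+02 -4.82442549e-03  7.40274042e+01]
```

```bash

python3 -m inch '{"delta_pos":[[0,0,0.05],[0,0,0.1],[0,0,0.1],[0,0,0.1],[0,0,0.1],[0,0,0.1],[0,0,0.06],[0,0,0.03],[0,0,0],[0,0,0]],"yaw":[0,0,0,0,0,0,0,0,0,0]}'
python3 -m inch '{"delta_pos":[[0,0,0],[0,0,0],[0,0,0],[0,0,0],[0,0,0],[0,0,0]],"yaw":[0,0,0,0,0,0]}' 0
python3 -m inch '{"delta_pos":[[0,0,0],[0,0,0]],"yaw":[0,0]}'
python3 -m inch '{"delta_pos":[[0,0,0],[0,0,0]],"yaw":[0,0]}'
```

```text
clock: 15.88
tool_pos: [0.4401, -0.2468, 0.027]
tool_rot: [180.0, -0.0, 74.0]
ft_force: [-0.5, -1.3, 0.2]
width: 0.0881
finger_force: 0.0
clock: 16.38
tool_pos: [0.4399, -0.2469, 0.0269]
tool_rot: [180.0, 0.0, 74.0]
ft_force: [-0.1, 0.7, -0.3]
width: 0.0501
finger_force: 0.0
clock: 16.55
tool_pos: [0.4396, -0.2468, 0.0267]
tool_rot: [-180.0, 0.0, 74.0]
ft_force: [-1.0, 0.9, 1.2]
width: 0.0396
finger_force: 30.0
clock: 16.72
tool_pos: [0.4396, -0.2468, 0.0267]
tool_rot: [-180.0, 0.0, 74.0]
ft_force: [-0.1, 0.7, 2.5]
width: 0.0396
finger_force: 30.0
```

```bash

python3 -m inch '{"delta_pos":[[0,0,-0.03],[0,0,-0.05],[0,0,-0.08],[0,0,-0.1],[0,0,-0.1],[0,0,-0.1],[0,0,-0.1],[0,0,-0.04],[0,0,0],[0,0,0],[0,0,0]],"yaw":[0,0,0,0,-0.5,-0.8,-0.8,-0.8,-0.6,-0.36,0]}'
python3 -c "
from h import *
go((.5369,.1958),.218,96.1)"
```

```text
clock: 17.63
tool_pos: [0.4388, -0.2465, 0.2065]
tool_rot: [-179.9, -0.0, 96.1]
ft_force: [-0.5, -0.1, -5.5]
width: 0.0393
finger_force: 30.0
tool frac [ 1.431  0.483 -0.038] yaw rows 0.01
```

```bash

python3 -m inch '{"delta_pos":[[0.04,0.013,0],[0.08,0.027,0],[0.1,0.034,0],[0.1,0.034,0],[0.1,0.034,0],[0.1,0.034,0],[0.1,0.034,0],[0.1,0.034,0],[0.1,0.034,0],[0.1,0.034,0],[0.1,0.034,0],[0.1,0.034,0]],"yaw":[0,0,0,0,0,0,0,0,0,0,0,0]}'
python3 -m inch '{"delta_pos":[[0.1,0.034,0],[0.1,0.034,0],[0.07,0.02,0],[0.04,0.01,0],[0,0,0],[0,0,0],[0,0,0],[0,0,0]],"yaw":[0,0,0,0,0,0,0,0]}'
python3 - <<'E'
from h import *
f=shot('wrist','w4.png');P=cloud(f)
for b in [(.535,.257)]: print('rd',fit(P,.057,.068,b,.055))
go((.5369,.1958),.0327,96.1)
t=shot('top');P=cloud(t);print('sq',fit(P,.045,.058,(.545,.133),.06),'ends',fit(P,.071,.083,C,.17))
E
```

```text
clock: 18.63
tool_pos: [0.5166, 0.1016, 0.2061]
tool_rot: [-179.9, 0.0, 96.0]
ft_force: [0.9, -0.7, -5.8]
width: 0.0397
finger_force: 30.0
clock: 19.3
tool_pos: [0.5369, 0.193, 0.2063]
tool_rot: [-180.0, 0.1, 95.9]
ft_force: [0.0, -0.4, -5.9]
width: 0.0395
finger_force: 30.0
rd (5601, array([528.9, 270.2]), 'long/short', 82.0, 81.0, 'ang', 34.6, 'z', np.float64(0.062))
tool frac [0.009 0.001 0.579] yaw rows -0.03
sq (44, array([567.8, 112.8]), 'long/short', 53.5, 25.3, 'ang', 28.1, 'z', np.float64(0.0542)) ends (255, array([535.7, 208.8]), 'long/short', 242.0, 101.6, 'ang', -83.1, 'z', np.float64(0.079))
```

View pics/w4.png

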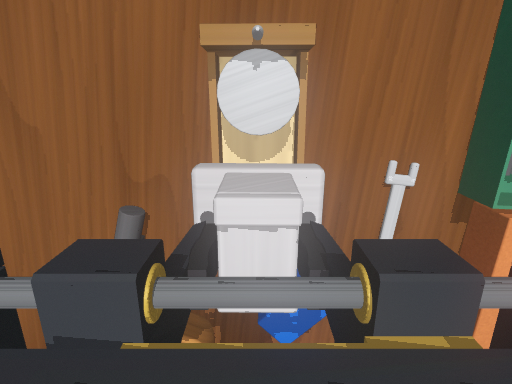

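The die at (258,215) hangs straight in the fingers, and the round tin is against its end wall. Lowering now.

```bash

python3 -m inch '{"delta_pos":[[0.0075,0,0.05],[0,0,0.08],[0,0,0.08],[0,0,0.08],[0,0,0.06],[0,0,0.04],[0,0,0],[0,0,0]],"yaw":[-0.03,0,0,0,0,0,0,0]}'
python3 -m inch '{"delta_pos":[[0,0,0.02],[0,0,0.02],[0,0,0.02],[0,0,0.02],[0,0,0.02],[0,0,0],[0,0,0]],"yaw":[0,0,0,0,0,0,0]}'
python3 -c "
from h import *
go((.5369,.1953),.0327,96.1)"
```

```text
clock: 20.07
tool_pos: [0.5369, 0.197, 0.0898]
tool_rot: [-180.0, 0.0, 96.2]
ft_force: [-0.3, 0.5, -5.9]
width: 0.0397
finger_force: 30.0
clock: 20.65
tool_pos: [0.5364, 0.1972, 0.0592]
tool_rot: [-179.9, 0.0, 96.3]
ft_force: [-0.1, -0.3, -6.2]
width: 0.04
finger_force: 30.0
tool frac [-0.006  0.001  0.088] yaw rows 0.03
```

```bash

python3 -m inch '{"delta_pos":[[-0.003,0,0.01],[-0.002,0,0.015],[0,0,0.015],[0,0,0.015],[0,0,0],[0,0,0]],"yaw":[0,0,0,0,0,0]}'
python3 -m inch '{"delta_pos":[[0,0,0.01],[0,0,0.01],[0,0,0.006],[0,0,0],[0,0,0]],"yaw":[0,0,0,0,0]}'
python3 -c "
from h import *
go((.5369,.1953),.0327,96.1)"
```

```text
clock: 21.15
tool_pos: [0.5365, 0.1957, 0.0427]
tool_rot: [-180.0, 0.0, 96.3]
ft_force: [-0.3, 0.1, -6.4]
width: 0.0396
finger_force: 30.0
clock: 21.57
tool_pos: [0.5368, 0.1957, 0.0352]
tool_rot: [-180.0, 0.0, 96.3]
ft_force: [-0.6, 0.5, -6.7]
width: 0.0395
finger_force: 30.0
tool frac [-0.001  0.     0.008] yaw rows 0.03
```

```bash

python3 -m inch '{"delta_pos":[[0,0,0.006],[0,0,0.003],[0,0,0],[0,0,0]],"yaw":[0,0,0,0]}'
python3 -m inch '{"delta_pos":[[0,0,0.003],[0,0,0.002],[0,0,0],[0,0,0]],"yaw":[0,0,0,0]}'
```

```text
clock: 21.9
tool_pos: [0.537, 0.1958, 0.0327]
tool_rot: [180.0, -0.0, 96.2]
ft_force: [1.2, -0.4, -4.3]
width: 0.0396
finger_force: 30.0
clock: 22.23
tool_pos: [0.5371, 0.1958, 0.0327]
tool_rot: [180.0, 0.1, 96.2]
ft_force: [-5.3, -1.9, 11.0]
width: 0.0397
finger_force: 30.0
```

It's on the floor, with the force reversed. Now a partial release, then up and over to the keeper.

```bash

python3 -m inch '{"delta_pos":[[0,0,0],[0,0,0],[0,0,0],[0,0,0],[0,0,0]],"yaw":[0,0,0,0,0]}' 54
python3 -m inch '{"delta_pos":[[0,0,-0.02],[0,0,-0.05],[0,0,-0.1],[0,0,-0.1],[0,0,-0.1],[0,0,-0.1],[0,0,-0.1],[0,0,-0.04],[0,0,0],[0,0,0],[0,0,0]],"yaw":[0,0,0,0,0,0.7,0.7,0.7,0.7,0.55,0]}'
python3 - <<'E'
from h import *
go(np.array([.6257,-.2197])-.09*np.array([.227,.974]),.218,76.9)
E
```

```text
clock: 22.65
tool_pos: [0.5371, 0.1959, 0.0311]
tool_rot: [180.0, -0.0, 96.2]
ft_force: [-0.0, -0.6, 0.3]
width: 0.0474
finger_force: 0.0
clock: 23.57
tool_pos: [0.537, 0.196, 0.2159]
tool_rot: [179.9, -0.0, 77.0]
ft_force: [1.0, 0.3, 0.1]
width: 0.0475
finger_force: 0.0
tool frac [-1.583  0.6   -0.007] yaw rows 0.01
```

```bash

python3 -m inch '{"delta_pos":[[-0.1,0.038,0],[-0.1,0.038,0],[-0.1,0.038,0],[-0.1,0.038,0],[-0.1,0.038,0],[-0.1,0.038,0],[-0.1,0.038,0],[-0.1,0.038,0],[-0.1,0.038,0],[-0.1,0.038,0],[-0.1,0.038,0],[-0.1,0.038,0]],"yaw":[0,0,0,0,0,0,0,0,0,0,0,0]}'
python3 -m inch '{"delta_pos":[[-0.1,0.038,0],[-0.1,0.038,0],[-0.1,0.038,0],[-0.08,0.03,0],[0,0,0],[0,0,0],[0,0,0]],"yaw":[0,0,0,0,0,0,0]}'
python3 - <<'E'
from h import *
f=shot('wrist','w5.png');P=cloud(f)
print('rib',fit(P,.025,.06,(.6257,-.2197),.06))
m=np.hypot(P[...,0]-.6257,P[...,1]+.2197)<.15
print('plate',fit(P,.0045,.03,(.6257,-.2197),.1))
t=shot('top');P=cloud(t)
print('die',fit(P,.062,.085,(.537,.196),.045),'sq',fit(P,.045,.06,(.545,.133),.045),'rd',fit(P,.057,.068,(.529,.27),.055),'ends',fit(P,.071,.083,C,.17),'pins',fit(P,.09,.11,C,.17))
E
```

```text
clock: 24.57
tool_pos: [0.5894, -0.1872, 0.2148]
tool_rot: [180.0, -0.0, 77.2]
ft_force: [0.7, -0.6, -0.6]
width: 0.0477
finger_force: 0.0
clock: 25.15
tool_pos: [0.6062, -0.3052, 0.2144]
tool_rot: [-180.0, -0.1, 77.2]
ft_force: [-0.1, -0.6, -0.0]
width: 0.0476
finger_force: 0.0
rib (1000, array([ 624.7, -221.3]), 'long/short', 78.1, 13.9, 'ang', 76.8, 'z', np.float64(0.0411))
plate (6053, array([ 623.8, -223.7]), 'long/short', 190.5, 50.1, 'ang', 76.3, 'z', np.float64(0.0074))
die (245, array([535.9, 202.9]), 'long/short', 73.6, 40.7, 'ang', -81.5, 'z', np.float64(0.0702)) sq (392, array([544.6, 128.3]), 'long/short', 83.1, 79.1, 'ang', 2.9, 'z', np.float64(0.0545)) rd (490, array([527.5, 274.6]), 'long/short', 90.6, 81.9, 'ang', -62.6, 'z', np.float64(0.0624)) ends (461, array([536. , 209.4]), 'long/short', 242.7, 103.3, 'ang', -83.7, 'z', np.float64(0.0782)) pins (14, array([536.3, 209.6]), 'long/short', 226.0, 9.5, 'ang', -83.4, 'z', np.float64(0.0951))
```

View pics/w5.png

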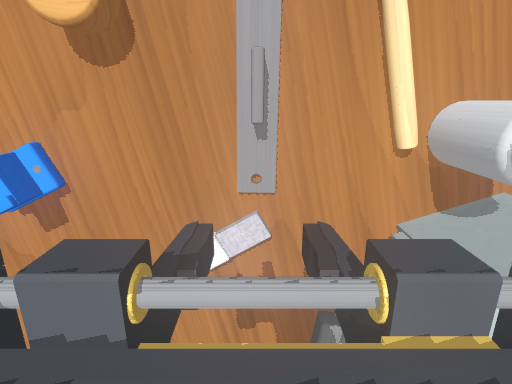

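```bash

python3 - <<'E'
from h import *
t=shot('wrist');P=cloud(t)
q=P[180:0:-1][:, :];q=P[:200].reshape(-1,3);q=q[(q[:,2]>.06)&(q[:,2]<.2)]
d=np.hypot(q[:,0]-.6247,q[:,1]+.2213);print(len(q),d.min() if len(q) else None, q[d.argmin()] if len(q) else None)
go((.6247,-.2213),.013,76.7)
E
```

```text
3808 0.21756546965091766 [ 0.82265454 -0.31157034  0.10712154]
tool frac [ 0.285 -0.002  0.672] yaw rows 0.09
```

```bash

python3 -m inch '{"delta_pos":[[0.1,-0.002,0],[0.1,0,0],[0.085,0,0],[0,0,0.05],[0,0,0.1],[0,0,0.1],[0,0,0.1],[0,0,0.1],[0,0,0.08],[0,0,0.06],[0,0,0],[0,0,0]],"yaw":[0.05,0,0,0,0,0,0,0,0,0,0,0]}'
python3 -c "
from h import *
go((.6247,-.2213),.013,76.7)"
```

```text
clock: 26.3
tool_pos: [0.6246, -0.222, 0.0369]
tool_rot: [-179.9, -0.0, 76.9]
ft_force: [0.6, 0.2, 0.3]
width: 0.0476
finger_force: 0.0
tool frac [ 0.002 -0.     0.08 ] yaw rows 0.03
```

```bash

python3 -m inch '{"delta_pos":[[0.002,0,0.035],[0,0,0.03],[0,0,0.015],[0,0,0],[0,0,0]],"yaw":[0,0,0,0,0]}'
python3 -m inch '{"delta_pos":[[0,0,0],[0,0,0],[0,0,0],[0,0,0],[0,0,0],[0,0,0],[0,0,0],[0,0,0]],"yaw":[0,0,0,0,0,0,0,0]}' 0
```

```text
clock: 26.72
tool_pos: [0.625, -0.2226, 0.0131]
tool_rot: [-180.0, 0.0, 76.8]
ft_force: [0.7, -0.3, -0.5]
width: 0.0475
finger_force: 0.0
clock: 27.38
tool_pos: [0.625, -0.2226, 0.0132]
tool_rot: [-180.0, 0.0, 76.8]
ft_force: [-1.1, 0.4, 2.5]
width: 0.0136
finger_force: 30.0
```

```bash

python3 -m inch '{"delta_pos":[[0,0,-0.02],[0,0,-0.04],[0,0,-0.08],[0,0,-0.1],[0,0,-0.1],[0,0,-0.1],[0,0,-0.1],[0,0,-0.06],[0,0,0],[0,0,0],[0,0,0],[0,0,0]],"yaw":[0,0,0,0,-0.3,-0.5,-0.6,-0.6,-0.6,-0.47,-0.3,0]}'
python3 - <<'E'
from h import *
s=r.get_state();go(crate(0,-.0012),.19,96.1)
E
```

```text
clock: 28.38
tool_pos: [0.6245, -0.2226, 0.1934]
tool_rot: [-180.0, -0.0, 96.1]
ft_force: [-0.2, 0.1, -6.1]
width: 0.0138
finger_force: 30.0
tool frac [ 1.459 -0.139  0.011] yaw rows 0.01
```

```bash

python3 -m inch '{"delta_pos":[[0.04,-0.004,0],[0.07,-0.007,0],[0.1,-0.01,0],[0.1,-0.01,0],[0.1,-0.01,0],[0.1,-0.01,0],[0.1,-0.01,0],[0.1,-0.01,0],[0.1,-0.01,0],[0.1,-0.01,0],[0.1,-0.01,0],[0.1,-0.01,0]],"yaw":[0,0,0,0,0,0,0,0,0,0,0,0]}'
python3 -m inch '{"delta_pos":[[0.1,-0.01,0],[0.1,-0.009,0],[0.08,-0.006,0],[0.05,-0.004,0],[0.02,0,0],[0,0,0],[0,0,0],[0,0,0]],"yaw":[0,0,0,0,0,0,0,0]}'
python3 - <<'E'
from h import *
f=shot('wrist','w6.png');P=cloud(f);s=r.get_state();print(s['tool_pos'],s['tool_rot'])
kz=s['tool_pos'][2]-.013
m=(abs(P[...,2]-kz-.005)<.012)&(np.abs(P[...,1]-.28)<.12)&(np.abs(P[...,0]-.53)<.08)
q=P[m];print(len(q),fit(P,kz-.007,kz+.017,(.526,.29),.07),'z',np.percentile(q[:,2],[5,50,95]))
d=q[:,:2]-s['tool_pos'][:2];ya=np.radians(96.1);a=d@[np.cos(ya),np.sin(ya)];b=d@[np.sin(ya),-np.cos(ya)]
print('far end along tool x',np.percentile(a,[99,99.9,100]),'lateral',np.percentile(b,[0.5,99.5]))
for lo in (.06,.08,.1,.12):
    k=(a>lo)&(a<lo+.02); 
    if k.sum(): print(lo,np.percentile(b[k],[1,99]).round(4),np.median(q[k,2]).round(4))
go(crate(0,-.0012),.12,96.1)
t=shot('top','t6.png');P=cloud(t);print('pins',fit(P,.085,.11,C,.17),'bar',fit(P,kz,kz+.02,C,.18))
E
```

```text
clock: 29.38
tool_pos: [0.5553, 0.1073, 0.1934]
tool_rot: [-180.0, 0.0, 96.1]
ft_force: [-0.3, 0.6, -5.5]
width: 0.0138
finger_force: 30.0
clock: 30.05
tool_pos: [0.5374, 0.2066, 0.1929]
tool_rot: [-180.0, 0.1, 95.9]
ft_force: [-0.4, -0.4, -6.0]
width: 0.0135
finger_force: 30.0
[0.53744606 0.20656163 0.19291279] [-1.79987108e+02  7.22587392e-02  9.59184911e+01]
17669 (16154, array([530.1, 273.8]), 'long/short', 105.8, 50.4, 'ang', -84.2, 'z', np.float64(0.1868)) z [0.18570346 0.18685597 0.18796098]
far end along tool x [0.1195599  0.12025156 0.12057213] lateral [-0.02505613  0.02457561]
0.06 [-0.0246  0.0244] 0.1869
0.08 [-0.0246  0.0244] 0.1868
0.1 [-0.0245  0.0246] 0.1867
0.12 [-0.0231  0.0238] 0.1862
tool frac [ 0.005 -0.004  0.243] yaw rows -0.03
pins 2 bar (492, array([537.8, 208.5]), 'long/short', 260.5, 50.4, 'ang', -84.4, 'z', np.float64(0.1875))
```

View pics/w6.png

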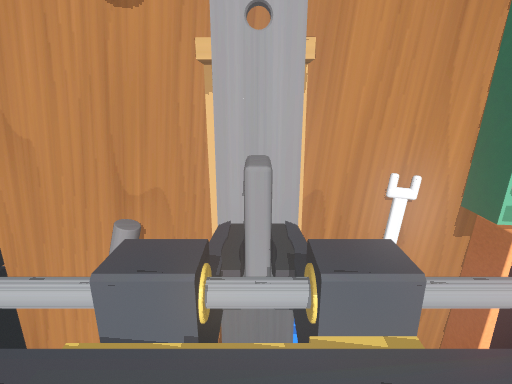

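The bar is level and straight under the gripper. Its hole at (258,15) sits over the far end wall. A small correction, then lower it to just above the pins.

```bash

python3 -m inch '{"delta_pos":[[0.004,-0.0045,0.02],[0,0,0.04],[0,0,0.05],[0,0,0.05],[0,0,0.04],[0,0,0.03],[0,0,0.013],[0,0,0],[0,0,0],[0,0,0]],"yaw":[-0.06,0,0,0,0,0,0,0,0,0]}'
python3 - <<'E'
from h import *
s=r.get_state();kz=s['tool_pos'][2]-.013
f=shot('top');P=cloud(f);print(s['tool_rot'],'bar',fit(P,kz,kz+.018,C,.18))
f=shot('wrist');P=cloud(f);a=f['image'][:120,180:340];cv2.imwrite('pics/w7.png',cv2.resize(a,(800,600))[:,:,::-1])
E
```

```text
clock: 30.98
tool_pos: [0.5361, 0.21, 0.1209]
tool_rot: [179.9, -0.0, 96.4]
ft_force: [0.1, 0.2, -4.4]
width: 0.0136
finger_force: 30.0
[ 1.79925029e+02 -2.79731553e-02  9.64158087e+01] bar (402, array([536.1, 211.7]), 'long/short', 260.1, 49.6, 'ang', -83.6, 'z', np.float64(0.1158))
```

View pics/w7.png

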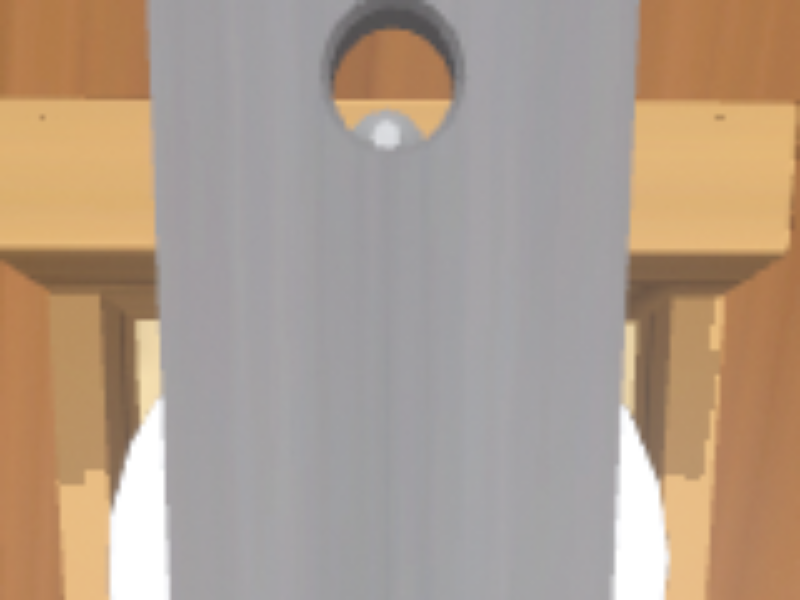

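The pin tip (388,135) sits on the near side of the hole (393,75), so the bar is about 2 mm too far in +y, as the top view also says. Correcting and lowering.

```bash

python3 -m inch '{"delta_pos":[[-0.008,0,0],[0,0,0],[0,0,0.01],[0,0,0.01],[0,0,0],[0,0,0]],"yaw":[0.03,0,0,0,0,0]}'
python3 - <<'E'
from h import *
s=r.get_state();kz=s['tool_pos'][2]-.013
f=shot('top');P=cloud(f);print(s['tool_rot'],'bar',fit(P,kz,kz+.018,C,.18));go(crate(0,-.0012),.092,96.1)
E
```

```text
clock: 31.58
tool_pos: [0.5355, 0.2071, 0.1138]
tool_rot: [-180.0, 0.0, 96.3]
ft_force: [-0.2, 0.5, -5.7]
width: 0.0133
finger_force: 30.0
[-1.79957856e+02  8.33719342e-03  9.62546042e+01] bar (391, array([535.6, 209. ]), 'long/short', 260.4, 50.0, 'ang', -83.9, 'z', np.float64(0.1087))
tool frac [0.002 0.002 0.073] yaw rows 0.03
```

Bar centre is (535.6, 209.0) at 96.1°, matching the pins. Lowering slowly.

```bash

python3 -m inch '{"delta_pos":[[0.001,0.001,0.008],[0,0,0.01],[0,0,0.01],[0,0,0.01],[0,0,0],[0,0,0]],"yaw":[0,0,0,0,0,0]}'
python3 -m inch '{"delta_pos":[[0,0,0.01],[0,0,0.01],[0,0,0.007],[0,0,0],[0,0,0]],"yaw":[0,0,0,0,0]}'
```

```text
clock: 32.13
tool_pos: [0.5358, 0.2075, 0.1025]
tool_rot: [-180.0, 0.0, 96.3]
ft_force: [0.2, 0.1, -5.4]
width: 0.0135
finger_force: 30.0
clock: 32.55
tool_pos: [0.5359, 0.2075, 0.0945]
tool_rot: [-180.0, 0.0, 96.2]
ft_force: [0.2, -0.2, -4.5]
width: 0.0133
finger_force: 30.0
```

```bash

python3 -m inch '{"delta_pos":[[0,0,0.005],[0,0,0.003],[0,0,0],[0,0,0]],"yaw":[0,0,0,0]}'
python3 -m inch '{"delta_pos":[[0,0,0.003],[0,0,0],[0,0,0]],"yaw":[0,0,0]}'
```

```text
clock: 32.88
tool_pos: [0.536, 0.2075, 0.0923]
tool_rot: [-180.0, 0.0, 96.2]
ft_force: [-0.4, 0.6, -5.3]
width: 0.0134
finger_force: 30.0
clock: 33.13
tool_pos: [0.5361, 0.2075, 0.0921]
tool_rot: [180.0, 0.0, 96.2]
ft_force: [-3.4, -2.3, 5.9]
width: 0.0137
finger_force: 30.0
```

Seated: the z is as predicted and the force has reversed. Release, retreat and check.

```bash

python3 -m inch '{"delta_pos":[[0,0,0],[0,0,0],[0,0,0],[0,0,0],[0,0,0],[0,0,0]],"yaw":[0,0,0,0,0,0]}' 54
python3 -m inch '{"delta_pos":[[0,0,-0.03],[0,0,-0.06],[0,0,-0.1],[0,0,-0.1],[0,0,-0.1],[-0.1,0,0],[-0.1,0,0],[-0.1,0,0],[-0.1,0,0],[-0.1,0,0],[-0.1,0,0],[-0.1,0,0]],"yaw":[0,0,0,0,0,0,0,0,0,0,0,0]}'
python3 -m inch '{"delta_pos":[[-0.1,0,0],[-0.1,0,0],[-0.1,0,0],[0,0,0],[0,0,0],[0,0,0]],"yaw":[0,0,0,0,0,0]}'
python3 - <<'E'
from h import *
f=shot('top');P=cloud(f)
print('bar',fit(P,.082,.094,C,.18),'pins',fit(P,.094,.108,C,.17),'rib',fit(P,.112,.13,C,.1))
for n,lo in (('-',-.1),('+',.1)):
    p=crate(0.015,lo);m=(np.hypot(P[...,0]-p[0],P[...,1]-p[1])<.012)&(P[...,2]>.07);print(n,np.median(P[m][:,2]))
w=np.hstack([cv2.resize(f['image'][140:230,140:270],(400,277)),cv2.resize(shot('side')['image'][180:310,170:290],(400,433))[:277]])
cv2.imwrite('pics/fin.png',w[:,:,::-1])
E
```

```text
clock: 33.63
tool_pos: [0.5361, 0.2076, 0.0914]
tool_rot: [180.0, -0.0, 96.2]
ft_force: [-0.8, 0.3, 0.2]
width: 0.0479
finger_force: 0.0
clock: 34.63
tool_pos: [0.5589, -0.0026, 0.2092]
tool_rot: [180.0, 0.0, 96.3]
ft_force: [-0.6, 0.4, 0.6]
width: 0.0478
finger_force: 0.0
clock: 35.13
tool_pos: [0.5687, -0.0898, 0.2089]
tool_rot: [180.0, -0.0, 96.3]
ft_force: [0.0, 1.0, 0.0]
width: 0.0476
finger_force: 0.0
bar (1107, array([529.6, 207.7]), 'long/short', 260.8, 100.8, 'ang', -80.7, 'z', np.float64(0.0872)) pins (31, array([532.4, 213.2]), 'long/short', 234.1, 31.6, 'ang', -79.1, 'z', np.float64(0.0974)) rib (119, array([535.9, 210.1]), 'long/short', 78.4, 14.2, 'ang', -84.4, 'z', np.float64(0.1205))
- 0.08799842066518859
+ 0.08698926029489251
```

View pics/fin.png

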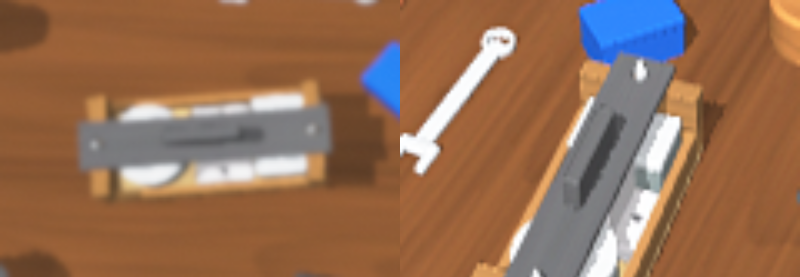

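The keeper is flush: its top is at 0.087–0.088 m at both ends, and both pins show through the holes at (95,145) and (310,130). The rib is centred and the die stands between the tins, so I'm handing in.

```bash
python3 -c "
from bench import r
print(r.close_job())"
```

```text
the job is handed in; nothing more can be done
None
```

The job is handed in at about 35 s of the 72 s allowed: tins slid apart to their end walls, die standing on the crate floor between them, keeper bar flush over both pins; the first grip on the die slipped off without moving it and the second held, and no score was returned.

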